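Square a reference tile in its alignment jig with a spacer and hold it flush

TASK

Draw the red-knobbed stop pin up out of the bed of the alignment jig and park it in the open notch in the lug at the jig's near right corner, hanging by its collar. Then stand the orange-handled spacer upright, foot on the bed, in the gap behind the white tile on the side where the gap is wide enough (in front of the thin blue block) and let go of it; after that push the tile's near edge away from the robot until it is flush against both the spacer and the thick brass block, and finish while still holding it pressed there. Leave the blue beaker and the blue bottle alone.

Things in the scene. Friction and masses are not known exactly. Their poses are not given: they have to be found in the camera images.
- jig: Fixed aluminium jig. Origin on the bench top under it; +x away from the robot (the push direction), +y left, z up. Bed x -0.080 to 0.068, y +-0.080, top z 0.016. Far fence x 0.054 to 0.068, top z 0.034, carries two stop blocks with a 30 mm channel between. Side guides: inner faces y +-0.069, x -0.046 to 0.044, top z 0.024. Lug at the near right: x -0.131 to -0.080, y -0.080 to -0.040, top z 0.036.
- bore (a point): Mouth of the pin's bore, on the bed top (z = 0.016) at x = 0.029, y = 0 of the jig, in front of the channel between the blocks. Bore 11.2 mm wide, 12 mm deep. While the pin stands in it the tile cannot reach the blocks.
- notch (a point): Parking spot in the lug at the near right corner, level with its top (z = 0.036), at x = -0.107, y = -0.060 of the jig. The notch is a slot 16 mm wide in jig y, from x = -0.097 towards the robot, open at the top, bottom and near (-x) end. The pin can be lowered in from above until its collar rests on the lug; its foot is then 4 mm above the bench.
- pin: Loose steel stop pin, upright, 60 g; origin at the centre of its foot, z up. Shank 10 mm diameter, z 0 to 32 mm; collar 26 mm diameter, z 32 to 37 mm; red knob 16 mm diameter, z 37 to 65 mm, to grip. Starts in the bore, foot 12 mm below the bed top. Lifted by 40 mm it passes over everything on the jig.
- thick_block: Brass stop block, 24 mm thick (x), 50 mm wide, 18 mm high, fixed on the bed against the fence, centred at y = +0.040 or -0.040 of the jig (left or right changes from run to run). Origin: middle of its lower back edge, at the fence; axes as the jig's; front face at x = -0.024. The gap from it to the tile starts 6 to 13 mm wide: too narrow for the spacer.
- thin_block: Blue stop block, 6 mm thick (x), 50 mm wide, 18 mm high, fixed on the bed against the fence on the other half. Origin: middle of its lower back edge, at the fence; axes as the jig's; front face at x = -0.006. The gap from it to the tile starts 24 to 31 mm wide. The spacer stands there centred about x = -0.018, y = 0 of this frame, its 40 mm length along y.
- tile: Loose white ceramic tile, 70 mm (x) by 120 mm (y) by 14 mm, about 0.3 kg, grey to black patches on top, flat on the bed, upper face at z = 0.030; origin at the centre of its underside, axes about as the jig's. Starts 8 to 11 mm short of home (home: centre at jig x = -0.005, square). Its glaze is slippery (friction about 0.2). Push at the middle of its near (-x) edge, fingertips just above the bed.
- spacer: Loose spacer, upright on the bench, about 0.14 kg; origin at the centre of its underside, z up. Steel foot 18 mm (x, its thickness) by 40 mm (y) by 20 mm high; on it an orange handle 14 mm (x) by 24 mm (y), z 20 to 53 mm, to grip. As thick as the step between the blocks, so with it in place the tile bears on it and on the thick block.
- blue_beaker: Beaker with blue contents, 62 mm wide, 84 mm high; bystander; origin at the centre of its underside. Not to be disturbed.
- blue_bottle: Blue bottle, 54 mm wide, 113 mm high, behind the jig; bystander; origin at the centre of its underside. Not to be disturbed.
- block_heater: Fixed blue block heater with a clear cover, right of the jig and behind the spacer, an obstacle, always in the same place (axes within 0.05 rad of the world's). From its origin on the bench: x -0.12 to 0.11, y -0.11 to 0.11, up to z 0.14. Carry the spacer round its near left corner or above it.
- electrode_stand: Fixed electrode stand left of the jig, an obstacle, always in the same place (axes as the world's). From its origin: grey slab 14 mm high, x 0.02 to 0.14, y -0.09 to 0.02; upright rod at x 0.057, y -0.036, up to z 0.31; level thin arm at z 0.13 from the rod to the near left, to an electrode at x -0.13, y 0.077, up to z 0.20.
Mind the look-alikes: they are no part of the job. What is shaped like the spacer but turquoise is not meant.

How it is judged:
By the outcome, as a careful person would: the job done as asked, in the order asked, and still so for the second after the job is handed in, while the arm keeps its last pose, push and grip.
It also fails if it takes over 61 s, if anything falls off the work surface, if the arm or the gripper's body presses on something with over 40 N, if the wrist force passes 120 N, or if a joint passes its speed limit or range.

ROBOT

A 6-joint arm with a two-finger parallel gripper is mounted at the origin on a cart in front of the work surface, level with it; the furniture and walls round the work are solid. World frame = base frame: x ahead of the robot, y to its left, z up, the work surface at z = 0. Lengths are in m, angles in rad, forces in N, time in s.
With the tool pointing down it reaches from about 0.375 to 0.975 m from the base axis. Payload 3.8 kg.
Tool frame: the origin (TCP) lies on the centre line of the jaws, within the pads' length; the fingertips stand 25 mm ahead of it and the grasp point (between the pads) lies 6 mm ahead of it; z points along the fingers, y is the line along which they close (so a half turn about z gives the same grasp; the last joint's range is limited). The gripper opens to 85 mm and grips with 20 to 120 N. Pads are 22 mm wide; open, the fingers measure 114 mm over their backs; the gripper's body (76 mm by 85 mm) begins 54 mm behind the grasp point. The pads swing forward as they close: fully open they stand 13 mm farther back than shut.
Start: joints at [1.288, 0.264, 1.604, -0, 1.274, -0.037], TCP at [0.164, 0.655, 0.256] pointing down, gripper open.
Joint ranges: [-2.63, 2.63], [-0.94, 2.18], [0.31, 2.57], [-1.31, 4.45], [0, 2.66], [-2.55, 2.55]. Speed limits (rad/s): [2.57, 2.57, 3.14, 3.14, 3.14, 3.14].

INTERFACE

Orientations are given as a rotation vector (axis times angle).
In Python, from workcell import bot gives the robot as it stands. The module is installed in compiled form; this text tells all that it offers.
- The arm moves only by the tool play_rows, never from a script. Its argument "commands" is a list that holds one entry, the list of rows, each a list of 7 numbers: the shift along the tool's x, y, z as a fraction of full scale, then the turn, a rotation vector about the tool's x, y, z as a fraction of full scale, then the closure, from -1 (fully open) to 1 (shut). A call has 1 to 8 rows; each row is the pose to reach, as a shift and turn from the pose commanded when the call began, along the tool's axes at that moment, turning the shorter way round; what a row does not reach only later rows make up. Full scale, the value 1, is 60 cm for a shift and 180 degrees for a turn. A row lasts 1/10 s, in which the tool goes at most 50 mm and 8.59 degrees, less where a joint would pass 70% of its speed; a pose out of reach is approached as far as the arm can. A call with a number of a shift or a turn outside -1 to 1 is refused whole. A call with a gripper value outside its range is refused whole. The fingers move at their own pace and stop on an object; "force" is the grip in N (left out, the last holds). Time passes only in rows, so rows that repeat a pose let the fingers close. It gives the time, the measured TCP pose, the force, the opening and the grip force at its end, in the units of the state.
- bot.read_state(): the state, without advancing time (a new reading comes with each control period).
- bot.read_camera(name): name is "scene" or "top" or "wrist"; returns the picture (480x640x3 uint8, blue, green, red); there is no depth.
- bot.camera_params(name): a dict with "fov_y" (degrees; the focal length in pixels is half the picture's height over the tangent of half this angle, whatever the lens; pixels are square), "cx", "cy" (the principal point, pixels), "D" ([k1, k2, p1, p2, k3] as OpenCV has them; the pictures are not rectified), "rvec" (rotation vector, rad) and "tvec" (3), from world to camera coordinates, as OpenCV has them. Camera axes: x right, y down, z forward; pixel columns grow to the right and rows downward; lengths in m; the calibration is good to about 2 mm. A picture is of the moment at which its call begins: read the wrist's pose just before it. camera_params takes no time and is no camera call; for the wrist camera it gives the pose at the moment of the call.
- bot.finish_job(): hands the job in; it is judged then, once.
The state is a dict: "time": time; "q": joint angles; "joint_vel": joint speeds; "joint_torque": joint torques, N m; "tool_pos": TCP position; "tcp_rot": TCP orientation; "wrist_force": force on the tool from outside, world axes, zero at the start; "torque": the same for the moment, N m; "width": opening from 0.0 (shut) to 1.0 (fully open); "grip_force": force on a finger pad.
Only numpy, scipy, OpenCV 4.12 (cv2) and the standard library are available. Lean on these libraries where they do the work, as an engineer would, in place of code of your own. Each camera call takes 0.05 s, during which the arm holds its last target. There are 200 camera calls.

## Working session

There is one attempt and no reset: what is moved stays moved. The work goes in short steps, Python scripts to look and compute and a tool call to move; the robot and the scene stay as the last step left them, time stands still between calls to the robot, and variables do not carry over. Pictures are saved under pics/ and viewed, at most 10 in all, crops included, and the job is handed in when it is done.

Besides the shell and the picture viewer there is one more tool, called after "Call:" as name(argument=value, ...) on one line, values as JSON. play_rows: Moves the arm, as the interface text tells. Its arguments: {"type":"object","properties":{"commands":{"type":"array"},"force":{"type":"number"}},"required":["commands"]}

```bash
mkdir -p pics; cat > h.py <<'E'
import numpy as np, cv2
from scipy.spatial.transform import Rotation as R
from workcell import bot
def cam(n):
    p=bot.camera_params(n); f=240/np.tan(np.radians(p['fov_y'])/2)
    K=np.array([[f,0,p['cx']],[0,f,p['cy']],[0,0,1]]); return K,np.array(p['D'],float),np.array(p['rvec'],float),np.array(p['tvec'],float)
def proj(c,P):
    return cv2.projectPoints(np.array(P,float).reshape(-1,1,3),c[2],c[3],c[0],c[1])[0].reshape(-1,2)
def ray(c,uv,z):
    n=cv2.undistortPoints(np.array(uv,float).reshape(-1,1,2),c[0],c[1]).reshape(-1,2)
    M=R.from_rotvec(c[2].ravel()).as_matrix(); o=-M.T@c[3].ravel()
    d=np.c_[n,np.ones(len(n))]@M; return o+d*((z-o[2])/d[:,2])[:,None]
E
python3 - <<'E'
from h import *
for n in('scene','top'):
    im=bot.read_camera(n); cv2.imwrite(f'pics/{n}0.png',im); print(bot.camera_params(n))
s=bot.read_state();print(s)
E
```

```text
{'fov_y': 52.83232168585736, 'cx': 320.9657816918386, 'cy': 244.21434706046725, 'D': array([-0.09557246,  0.        ,  0.        ,  0.        ,  0.        ]), 'rvec': array([ 0.9099996 , -2.64709004,  0.86514542]), 'tvec': array([0.3564796 , 0.41181439, 0.69489974])}
{'fov_y': 43.72336195241173, 'cx': 328.0284952583527, 'cy': 244.73920812447267, 'D': array([-0.18224196,  0.        ,  0.        ,  0.        ,  0.        ]), 'rvec': array([ 2.21298912, -2.17098243,  0.06000679]), 'tvec': array([-0.16353235,  0.59629816,  1.14855445])}
{'time': 0.1, 'q': array([ 1.28808694e+00,  2.64696059e-01,  1.60525648e+00,  4.14891651e-06,
        1.27372456e+00, -3.69255117e-02]), 'joint_vel': array([-0.00135463, -0.00181088, -0.0046788 , -0.00038641, -0.00105508,
       -0.00139583]), 'joint_torque': array([ 2.36224651e-04, -5.16699743e+01, -3.68595994e+01, -1.11350876e-04,
        6.11700467e-03,  1.84974186e-05]), 'tool_pos': array([0.16408144, 0.65410876, 0.25506391]), 'tcp_rot': array([-0.38506592, -3.11756467,  0.00323118]), 'wrist_force': array([ 0.16440847, -0.11391623,  0.46119683]), 'torque': array([-0.0296021 , -0.01250138,  0.00020537]), 'grip_force': 0.0, 'width': 0.9958085098027019}
```

View pics/top0.png

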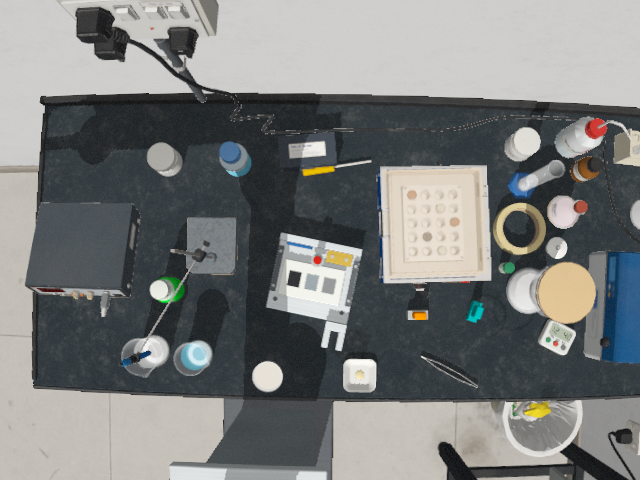

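View pics/scene0.png

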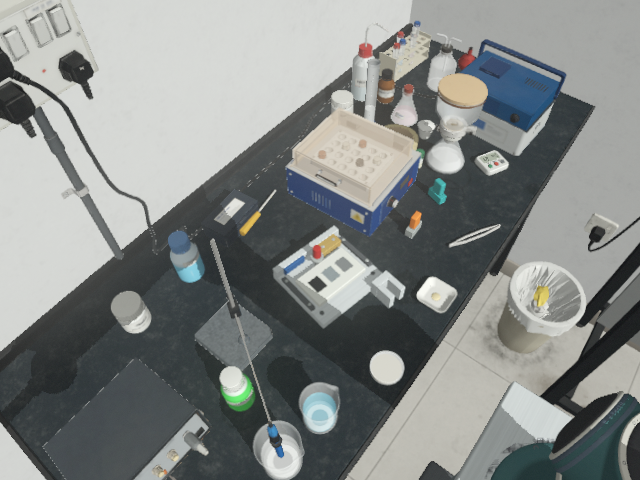

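The top view shows the jig at about (315,278), with the pin knob at (318,260). The blue thin block is on the left half and the brass block on the right. Spacer candidates are the orange one at (418,315) and the turquoise look-alike at (475,312). By the description I choose the orange one. Red items at (596,128) and elsewhere aren't the pin. Next, a close crop to check.

```bash
python3 - <<'E'
from h import *
im=cv2.imread('pics/top0.png')[225:360,260:490]
cv2.imwrite('pics/crop.png',cv2.resize(im,None,fx=3.4,fy=3.4,interpolation=cv2.INTER_CUBIC))
im=cv2.imread('pics/scene0.png')[175:335,265:465]
cv2.imwrite('pics/crops.png',cv2.resize(im,None,fx=3.7,fy=3.7,interpolation=cv2.INTER_CUBIC))
c=cam('top')
for uv,z in [((318,260),.069),((418,315),.053),((475,312),.05),((284,234),.016),((363,245),.016),((435,220),.14),((212,245),.014),((194,356),.08),((235,155),.11)]: print(uv,ray(c,[uv],z)[0].round(3))
E
```

```text
(318, 260) [ 0.568 -0.134  0.069]
(418, 315) [ 0.468 -0.324  0.053]
(475, 312) [ 0.474 -0.435  0.05 ]
(284, 234) [ 0.619 -0.066  0.016]
(363, 245) [ 0.6   -0.22   0.016]
(435, 220) [ 0.639 -0.339  0.14 ]
(212, 245) [0.595 0.076 0.014]
(194, 356) [0.385 0.092 0.08 ]
(235, 155) [0.755 0.02  0.11 ]
```

View pics/crop.png

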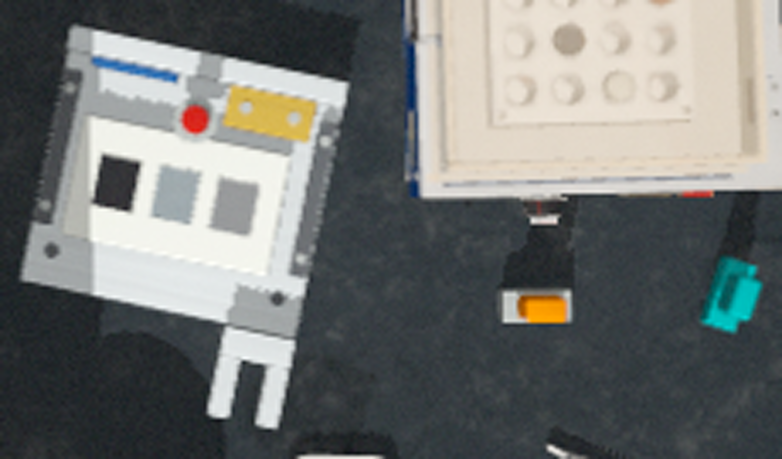

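View pics/crops.png

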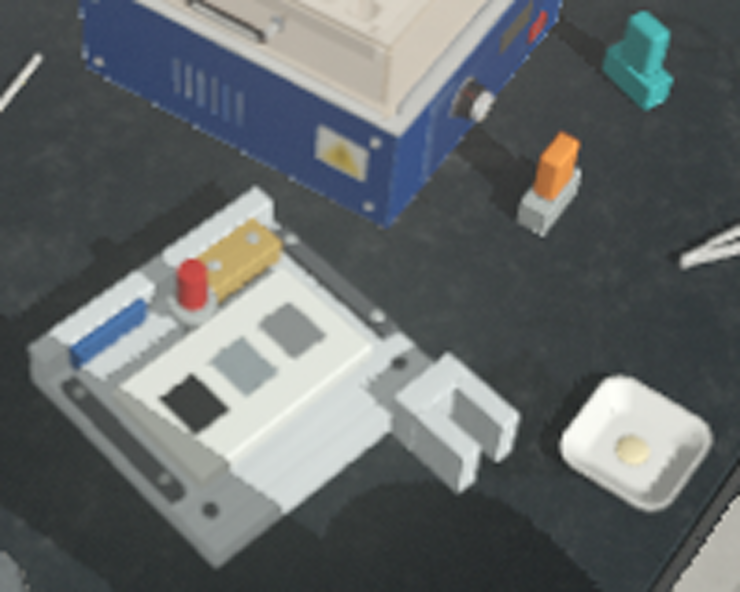

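The crops confirm the choice: the orange handle on a steel foot sits at crop (537,307), and the all-turquoise look-alike at (735,295) is a separate object. The pin knob is at (196,120). The blue block is on the left and the brass on the right. Next I fit the poses.

```bash
cat >> h.py <<'E'
from scipy.optimize import least_squares
def T(p,P):
    P=np.array(P,float); c,s=np.cos(p[2]),np.sin(p[2]); return np.c_[p[0]+c*P[:,0]-s*P[:,1],p[1]+s*P[:,0]+c*P[:,1],P[:,2]]
def fit(obs,p0):
    "obs: list of (cam,P,uv)"
    r=least_squares(lambda p:np.concatenate([(proj(c,T(p,P))-np.array(uv)).ravel() for c,P,uv in obs]),p0,loss='soft_l1')
    return r.x,r.fun.reshape(-1,2)
def go(xy,z,yaw,n=None):
    "shift/turn numbers to reach TCP xyz with tool y along world yaw (tool down); half turn chosen nearest"
    s=bot.read_state(); A=R.from_rotvec(s['tcp_rot']); best=None
    for k in(0,np.pi):
        a=yaw+k; y=np.array([np.cos(a),np.sin(a),0]); zz=np.array([0,0,-1.]); B=R.from_matrix(np.c_[np.cross(y,zz),y,zz])
        rv=(A.inv()*B).as_rotvec()
        if best is None or np.linalg.norm(rv)<np.linalg.norm(best): best=rv
    d=A.inv().apply(np.array([*xy,z])-s['tool_pos'])
    print('row',(d/.6).round(4),(best/np.pi).round(4),'rows>=',round(max(np.linalg.norm(d)/.05,np.degrees(np.linalg.norm(best))/8.59),1))
E
python3 - <<'E'
from h import *
c=cam('top'); s=cam('scene')
tu=lambda l:[(u/3.4+260,v/3.4+225) for u,v in l]; su=lambda l:[(u/3.7+265,v/3.7+175) for u,v in l]
J=[(.068,.08,.034),(.068,-.08,.034),(-.08,.08,.016),(-.08,-.08,.016),(-.131,-.04,.036),(-.131,-.08,.036),(-.097,-.052,.036),(-.097,-.068,.036)]
o=[(c,J,tu([(72,26),(350,82),(22,282),(296,338),(208,414),(279,430),(241,360),(267,365)])),
   (s,[(-.131,-.08,.036),(-.08,-.08,.036)],su([(518,412),(450,354)]))]
p,r=fit(o,[.55,-.14,-.2]); print('jig',p.round(4),r.round(1).tolist())
print('bore',T(p,[(.029,0,0.016)]),'notch',T(p,[(-.107,-.06,.036)]),'spacergoal',T(p,[(.036,.04,.016)]))
S=[(.009,.02,.02),(.009,-.02,.02),(-.009,-.02,.02),(-.009,.02,.02)]
q,r=fit([(c,S,tu([(503,290),(570,290),(572,324),(503,322)]))],[.47,-.32,0]);print('spacer',q.round(4),r.round(1).tolist())
print('heater near-left top',ray(c,tu([(422,196)]),.14),'stand',ray(c,[(188,274),(236,217)],.014))
print('knob top',ray(c,tu([(196,120)]),.069))
go((p[0],p[1]-.06),.36,np.pi/2+p[2])
E
```

```text
jig [ 0.5386 -0.1277 -0.1842] [[-0.0, -0.1], [-0.3, 0.2], [-0.2, -0.4], [-0.2, -0.1], [0.1, 0.3], [-0.3, -0.2], [0.1, 0.0], [0.7, 0.2], [0.6, 0.6], [-0.6, -0.8]]
bore [[ 0.56712963 -0.13296761  0.016     ]] notch [[ 0.42243927 -0.16703668  0.036     ]] spacergoal [[ 0.58133923 -0.09492701  0.016     ]]
spacer [ 0.4655 -0.3294  0.0067] [[-0.1, 0.1], [0.6, 0.3], [-0.1, -0.5], [-0.2, 0.0]]
heater near-left top [[ 0.52821521 -0.25114299  0.14      ]] stand [[0.53651757 0.12243144 0.014     ]
 [0.65066147 0.03000135 0.014     ]]
knob top [[ 0.56706295 -0.13345599  0.069     ]]
row [-0.9468 -1.2093 -0.1725] [-0.0007 -0.     -0.0196] rows>= 18.5
```

Call:
play_rows(commands=[[[-0.1,-0.1,-0.1,0,0,0,-1],[-0.2,-0.2,-0.17,0,0,-0.01,-1],[-0.3,-0.35,-0.17,0,0,-0.02,-1],[-0.4,-0.5,-0.17,0,0,-0.02,-1],[-0.47,-0.6,-0.17,0,0,-0.02,-1],[-0.47,-0.6,-0.17,0,0,-0.02,-1],[-0.47,-0.6,-0.17,0,0,-0.02,-1],[-0.47,-0.6,-0.17,0,0,-0.02,-1]]])

```text
time: 0.9
tool_pos: [0.3213, 0.3062, 0.35]
tcp_rot: [0.286, 3.129, -0.0]
wrist_force: [-0.2, -0.1, 0.3]
width: 0.997
grip_force: 0.0
```

```bash
python3 - <<'E'
from h import *
go((.49,-.2),.36,np.pi/2-.1842)
E
```

```text
row [-0.4294 -0.7787 -0.0165] [-0.0001  0.      0.0006] rows>= 10.7
```

Call:
play_rows(commands=[[[-0.43,-0.78,-0.016,0,0,0,-1],[-0.43,-0.78,-0.016,0,0,0,-1],[-0.43,-0.78,-0.016,0,0,0,-1],[-0.43,-0.78,-0.016,0,0,0,-1],[-0.43,-0.78,-0.016,0,0,0,-1],[-0.43,-0.78,-0.016,0,0,0,-1],[-0.43,-0.78,-0.016,0,0,0,-1],[-0.43,-0.78,-0.016,0,0,0,-1]]])

```text
time: 1.7
tool_pos: [0.4473, -0.0734, 0.3572]
tcp_rot: [0.288, 3.128, 0.0]
wrist_force: [0.8, 0.0, -0.3]
width: 1.002
grip_force: 0.0
```

```bash
python3 - <<'E'
from h import *
go((.47,-.18),.33,np.pi/2-.1842)
E
```

```text
row [-0.0696 -0.1677  0.0453] [0.0001 0.0001 0.0002] rows>= 2.2
```

Call:
play_rows(commands=[[[-0.07,-0.168,0.045,0,0,0,-1],[-0.07,-0.168,0.045,0,0,0,-1],[-0.07,-0.168,0.045,0,0,0,-1],[-0.07,-0.168,0.045,0,0,0,-1],[-0.07,-0.168,0.045,0,0,0,-1]]])

```text
time: 2.2
tool_pos: [0.4701, -0.1773, 0.3301]
tcp_rot: [-0.287, -3.127, -0.002]
wrist_force: [0.2, 0.0, 0.1]
width: 1.001
grip_force: 0.0
```

```bash
python3 - <<'E'
from h import *
print(bot.read_state()['tool_pos'])
c=cam('wrist'); im=bot.read_camera('wrist'); cv2.imwrite('pics/w1.png',im)
import pickle; pickle.dump(c,open('w1.pkl','wb'))
print(proj(c,T([.5386,-.1277,-.1842],[(-.131,-.08,.036),(.068,.08,.034),(.029,0,.069)])))
E
```

```text
[ 0.47009921 -0.17726699  0.33013716]
[[296.79446043 122.88870514]
 [442.58146675 309.22750443]
 [377.58416806 290.03376427]]
```

View pics/w1.png

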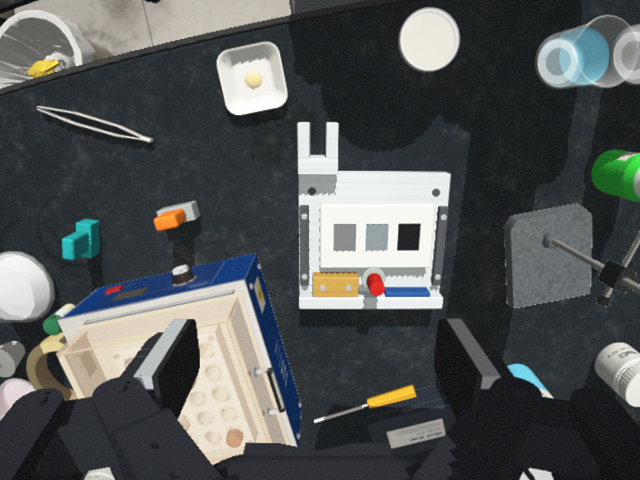

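The wrist view agrees with the jig model to 1–2 px. The lug prongs are at (298–338,122), the knob at (376,285), the tile at (320–434, 204–268), and the orange spacer at (175,217).

```bash
python3 - <<'E'
from h import *
import pickle; w=pickle.load(open('w1.pkl','rb'))
c=cam('top'); s=cam('scene')
tu=lambda l:[(u/3.4+260,v/3.4+225) for u,v in l]
J=[(.068,.08,.034),(.068,-.08,.034),(-.08,.08,.016),(-.08,-.08,.016),(-.131,-.04,.036),(-.131,-.08,.036),(-.097,-.052,.036),(-.097,-.068,.036)]
o=[(c,J,tu([(72,26),(350,82),(22,282),(296,338),(208,414),(279,430),(241,360),(267,365)])),
   (w,[J[5],J[4],J[2],J[0],J[1]],[(298,122),(338,122),(451,172),(443,308),(299,308)])]
p,r=fit(o,[.55,-.14,-.2]); print('jig',p.round(4),r.round(1).tolist())
p2,r=fit(o[1:],p); print('wrist only',p2.round(4))
np.save('jig.npy',p)
t,r=fit([(w,[(-.035,-.06,.03),(-.035,.06,.03),(.035,.06,.03),(.035,-.06,.03)],[(320,204),(434,205),(434,268),(320,268)])],p);print('tile',t.round(4),r.round(1).tolist(),'in jig',R.from_euler('z',-p[2]).apply([*(t[:2]-p[:2]),0]))
b=T(p,[(.029,0,.016)])[0]; print(b); go(b[:2],.13,np.pi/2+p[2])
E
```

```text
jig [ 0.5378 -0.1273 -0.1835] [[-0.3, 0.4], [-0.5, 0.6], [-0.3, 0.1], [-0.3, 0.3], [-0.0, 0.7], [-0.4, 0.2], [-0.0, 0.5], [0.6, 0.7], [-1.1, 0.0], [0.5, 0.0], [-0.4, 1.0], [-0.1, 0.5], [0.5, 1.2]]
wrist only [ 0.5373 -0.1271 -0.1839]
tile [ 0.5246 -0.1222 -0.1823] [[0.1, 0.4], [1.7, -0.5], [-3.7, -0.2], [-0.0, 0.2]] in jig [-0.01390014  0.00255618  0.        ]
[ 0.5662903  -0.13258486  0.016     ]
row [-0.144   0.1013  0.3344] [ 0.0002 -0.      0.0004] rows>= 4.5
```

Call:
play_rows(commands=[[[-0.144,0.101,0.17,0,0,0,-1],[-0.144,0.101,0.17,0,0,0,-1],[-0.144,0.101,0.17,0,0,0,-1],[-0.144,0.101,0.334,0,0,0,-1],[-0.144,0.101,0.334,0,0,0,-1],[-0.144,0.101,0.334,0,0,0,-1],[-0.144,0.101,0.334,0,0,0,-1]]])

```text
time: 2.95
tool_pos: [0.5661, -0.1326, 0.1304]
tcp_rot: [-0.284, -3.127, -0.001]
wrist_force: [0.7, -0.0, 1.0]
width: 1.003
grip_force: 0.0
```

```bash
python3 - <<'E'
from h import *
p=np.load('jig.npy');b=T(p,[(.029,0,.016)])[0]; go(b[:2],.07,np.pi/2+p[2])
c=cam('wrist'); im=bot.read_camera('wrist'); cv2.imwrite('pics/w2.png',im)
m=cv2.inRange(cv2.cvtColor(im,cv2.COLOR_BGR2HSV),(0,150,80),(6,255,255))|cv2.inRange(cv2.cvtColor(im,cv2.COLOR_BGR2HSV),(174,150,80),(180,255,255))
n,l,st,ce=cv2.connectedComponentsWithStats(m)
for i in range(1,n):
    if st[i,4]>60: print(st[i],ce[i],ray(c,[ce[i]],.055))
print(proj(c,[(*b[:2],.041),(*b[:2],.069)]))
E
```

```text
row [-5.000e-04  1.000e-04  1.006e-01] [ 0.0001 -0.0005  0.0008] rows>= 1.2
[ 299  259   32   46 1195] [314.46443515 282.36820084] [[ 0.56768485 -0.1340529   0.055     ]]
[[316.79351899 269.47548788]
 [316.8850512  290.56737972]]
```

Call:
play_rows(commands=[[[-0.002,-0.0015,0.05,0,0,0,-1],[-0.002,-0.0015,0.1,0,0,0,-1],[-0.002,-0.0015,0.1,0,0,0,-1],[-0.002,-0.0015,0.1,0,0,0,1],[-0.002,-0.0015,0.1,0,0,0,1],[-0.002,-0.0015,0.1,0,0,0,1],[-0.002,-0.0015,0.1,0,0,0,1],[-0.002,-0.0015,0.1,0,0,0,1]]], force=40)

```text
time: 3.8
tool_pos: [0.5681, -0.1354, 0.071]
tcp_rot: [0.287, 3.127, -0.0]
wrist_force: [1.2, 1.3, 5.2]
width: 0.173
grip_force: 38.9
```

Call:
play_rows(commands=[[[0,0,0,0,0,0,1],[0,0,0,0,0,0,1],[0,0,0,0,0,0,1]]])

```text
time: 4.1
tool_pos: [0.5683, -0.1354, 0.071]
tcp_rot: [0.287, 3.127, -0.0]
wrist_force: [-0.2, 0.8, 6.6]
width: 0.172
grip_force: 39.0
```

Call:
play_rows(commands=[[[0,0,-0.03,0,0,0,1],[0,0,-0.06,0,0,0,1],[0,0,-0.1,0,0,0,1],[0,0,-0.1,0,0,0,1],[0,0,-0.1,0,0,0,1]]])

```text
time: 4.6
tool_pos: [0.5675, -0.1354, 0.1299]
tcp_rot: [0.287, 3.128, -0.0]
wrist_force: [-0.5, -0.9, -0.9]
width: 0.173
grip_force: 39.4
```

```bash
python3 - <<'E'
from h import *
p=np.load('jig.npy');b=T(p,[(.029,0,.016)])[0]
yv=np.array([-np.sin(p[2]),np.cos(p[2])]);xv=np.array([np.cos(p[2]),np.sin(p[2])])
sh=yv*((np.array([.5682,-.1354])-b[:2])@yv)+.0012*xv
p[:2]+=sh; np.save('jig2.npy',p); print(p,sh)
n=T(p,[(-.107,-.06,.036)])[0]; print(n); go(n[:2],bot.read_state()['tool_pos'][2],np.pi/2+p[2])
for n in('wrist','top','scene'): cv2.imwrite(f'pics/lift_{n}.png',bot.read_camera(n))
im=cv2.imread('pics/lift_scene.png')[175:335,265:465]
im2=cv2.imread('pics/lift_wrist.png')
cv2.imwrite('pics/l.png',np.hstack([cv2.resize(im,(400,320)),cv2.resize(im2,(400,320))]))
E
```

```text
[ 0.53851546 -0.1298919  -0.18346783] [ 0.00073845 -0.00259781]
[ 0.42236483 -0.1693638   0.036     ]
row [ 2.276e-01 -9.970e-02 -1.000e-04] [-0.      0.0002  0.0002] rows>= 3.0
```

View pics/l.png

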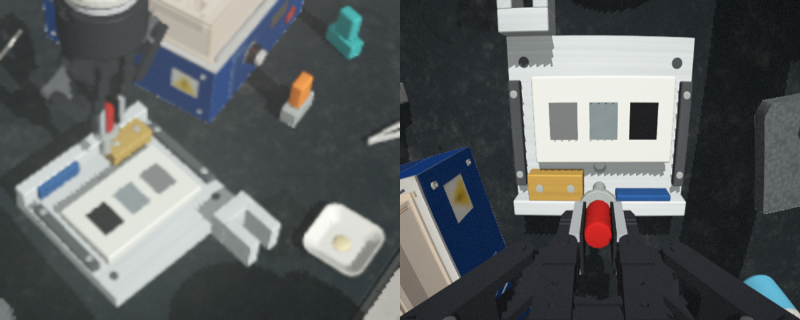

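The pin is clear of the bore and upright between the pads, at wrist-view (597,222) in the composite. The bore is empty at (600,165).

Call:
play_rows(commands=[[[0.07,-0.03,0,0,0,0,1],[0.14,-0.06,0,0,0,0,1],[0.2,-0.09,0,0,0,0,1],[0.2265,-0.0997,0,0,0,0,1],[0.2265,-0.0997,0,0,0,0,1],[0.2265,-0.0997,0.03,0,0,0,1],[0.2265,-0.0997,0.03,0,0,0,1],[0.2265,-0.0997,0.03,0,0,0,1]]])

```text
time: 5.55
tool_pos: [0.4235, -0.1692, 0.1117]
tcp_rot: [-0.286, -3.128, -0.001]
wrist_force: [-0.8, -0.1, -1.5]
width: 0.171
grip_force: 39.3
```

```bash
python3 - <<'E'
from h import *
p=np.load('jig2.npy');go((.4236,-.1696),.071,np.pi/2+p[2])
im=bot.read_camera('scene')[210:310,335:435]; im2=bot.read_camera('wrist')
cv2.imwrite('pics/n.png',np.hstack([cv2.resize(im,(400,400)),im2[130:330,220:420].repeat(2,0).repeat(2,1)]))
E
```

```text
row [-0.0004 -0.0007  0.0678] [ 0.0001 -0.0003  0.0003] rows>= 0.8
```

View pics/n.png

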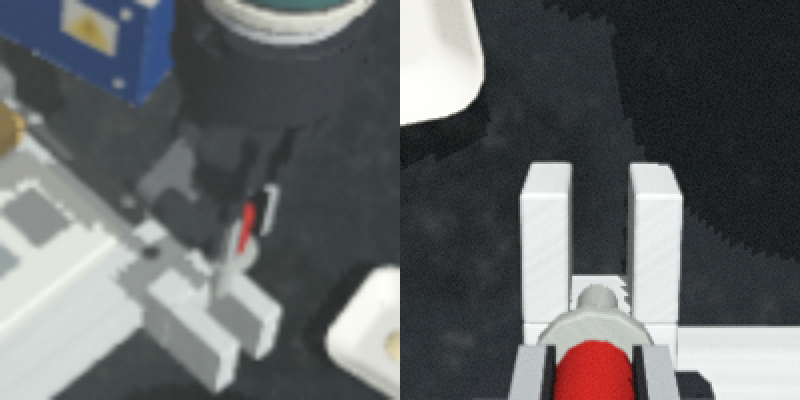

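The shank at (598,295) is centred between the prongs (571–629), so I lower it.

Call:
play_rows(commands=[[[0,0,0.01,0,0,0,1],[0,0,0.02,0,0,0,1],[0,0,0.03,0,0,0,1],[0,0,0.04,0,0,0,1],[0,0,0.05,0,0,0,1],[0,0,0.055,0,0,0,1],[0,0,0.06,0,0,0,1],[0,0,0.06,0,0,0,1]]])

```text
time: 6.45
tool_pos: [0.4226, -0.1693, 0.0755]
tcp_rot: [-0.287, -3.128, -0.0]
wrist_force: [0.1, 0.7, -1.0]
width: 0.171
grip_force: 39.3
```

Call:
play_rows(commands=[[[0,0,0.003,0,0,0,1],[0,0,0.006,0,0,0,1],[0,0,0.006,0,0,0,1]]])

```text
time: 6.75
tool_pos: [0.4228, -0.1694, 0.0723]
tcp_rot: [-0.287, -3.128, -0.0]
wrist_force: [-1.2, 0.3, -1.5]
width: 0.173
grip_force: 39.3
```

Call:
play_rows(commands=[[[0,0,0.002,0,0,0,1],[0,0,0.002,0,0,0,1],[0,0,0.002,0,0,0,0.2],[0,0,0.002,0,0,0,-0.4],[0,0,0.002,0,0,0,-0.4],[0,0,0.002,0,0,0,-0.4],[0,0,-0.05,0,0,0,-0.4],[0,0,-0.1,0,0,0,-0.4]]])

```text
time: 7.55
tool_pos: [0.4218, -0.1689, 0.132]
tcp_rot: [-0.287, -3.125, -0.002]
wrist_force: [0.6, -0.8, -0.3]
width: 0.701
grip_force: 0.0
```

Call:
play_rows(commands=[[[0,0,-0.15,0,0,0,-0.4],[0,0,-0.15,0,0,0,-0.4],[0,0,-0.15,0,0,0,-0.4]]])

```text
time: 7.85
tool_pos: [0.4269, -0.1712, 0.2295]
tcp_rot: [0.286, 3.116, -0.007]
wrist_force: [1.1, -0.4, -0.0]
width: 0.699
grip_force: 0.0
```

```bash
python3 - <<'E'
from h import *
im=bot.read_camera('scene'); im2=bot.read_camera('wrist'); cv2.imwrite('pics/w4.png',im2)
cv2.imwrite('pics/n2.png',np.hstack([cv2.resize(im[200:320,325:445],(400,400)),cv2.resize(im2,(400,400))]))
go((.4655,-.3294),.13,np.pi/2)
E
```

```text
row [-0.1164 -0.2487  0.1569] [-0.0004  0.001  -0.0582] rows>= 3.8
```

View pics/n2.png

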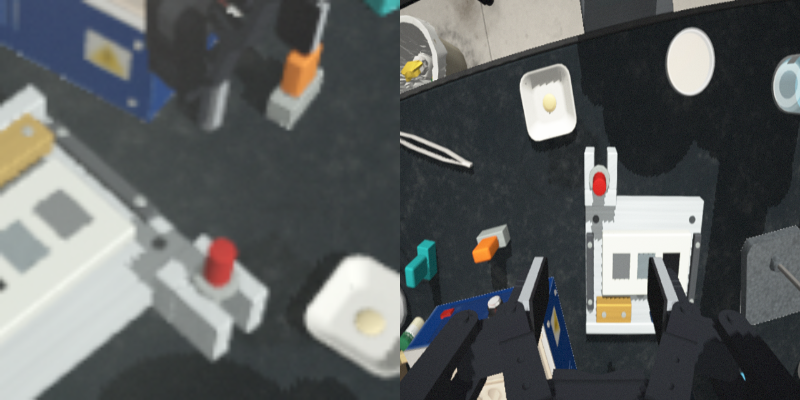

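The pin hangs upright by its collar in the notch, with its knob at (220,262) in the left half of the picture. Now the spacer.

Call:
play_rows(commands=[[[-0.1164,-0.2487,0.04,0,0,-0.058,-0.4],[-0.1164,-0.2487,0.04,0,0,-0.058,-0.4],[-0.1164,-0.2487,0.04,0,0,-0.058,-0.4],[-0.1164,-0.2487,0.04,0,0,-0.058,-0.4],[-0.1164,-0.2487,0.04,0,0,-0.058,-0.4],[-0.1164,-0.2487,0.04,0,0,-0.058,-0.4]]])

```text
time: 8.55
tool_pos: [0.4633, -0.3276, 0.1964]
tcp_rot: [-0.002, -3.138, -0.005]
wrist_force: [0.7, 0.4, 0.8]
width: 0.706
grip_force: 0.0
```

```bash
cat > sp.py <<'E'
from h import *
def handle(c,im,p0,zb,show=0):
    "fit handle box silhouette (mask IoU) -> pose"
    h=cv2.cvtColor(im,cv2.COLOR_BGR2HSV); m=cv2.inRange(h,(8,150,90),(22,255,255))
    n,l,st,ce=cv2.connectedComponentsWithStats(m)
    B=[(x,y,z) for x in(-.007,.007) for y in(-.012,.012) for z in(zb+.02,zb+.053)]
    g=proj(c,T(p0,B)).mean(0); i=min((k for k in range(1,n) if st[k,4]>60),key=lambda k:np.linalg.norm(ce[k]-g)); m=(l==i).astype(np.uint8)
    def cost(p):
        a=np.zeros(m.shape,np.uint8); q=cv2.convexHull((proj(c,T(p,B))*16).round().astype(np.int32))
        cv2.fillConvexPoly(a,q,1,shift=4); return 1-(a&m).sum()/(a|m).sum()
    from scipy.optimize import minimize
    s=np.array([.005,.005,.15]); best=min((minimize(cost,p0,method='Nelder-Mead',options=dict(initial_simplex=np.vstack([np.array(p0)]+[np.array(p0)+s*k*e for e in np.eye(3)]),xatol=1e-4,fatol=1e-4)) for k in(1,-1)),key=lambda r:r.fun)
    return best.x,best.fun,st[i]
E
python3 - <<'E'
from sp import *
c=cam('wrist');im=bot.read_camera('wrist');cv2.imwrite('pics/w5.png',im)
p,f,s=handle(c,im,[.4655,-.3294,0.],0); print('wrist',p,f,s)
for n in('top','scene'):
    q,f,s=handle(cam(n),cv2.imread(f'pics/{n}0.png'),[.4655,-.3294,0.],0); print(n,q,f,s)
go(p[:2],.06,np.pi/2+p[2])
E
```

```text
wrist [ 0.46436253 -0.33055548  0.0080054 ] 0.16860465116279066 [ 294  221   36   30 1001]
top [ 0.46522801 -0.32964884 -0.01302083] 0.2785714285714286 [412 312  14   8 101]
scene [ 0.46822046 -0.33503099  0.21315315] 0.242603550295858 [410 211  11  17 128]
row [-0.002  -0.006   0.2284] [ 0.0008 -0.0007 -0.0028] rows>= 2.7
```

Call:
play_rows(commands=[[[-0.002,-0.007,0.08,0,0,-0.0025,-0.4],[-0.002,-0.007,0.16,0,0,-0.0025,-0.4],[-0.002,-0.007,0.2,0,0,-0.0025,-0.4],[-0.002,-0.007,0.24,0,0,-0.0025,-0.4],[-0.002,-0.007,0.24,0,0,-0.0025,-0.4],[-0.002,-0.007,0.24,0,0,-0.0025,-0.4]]])

```text
time: 9.2
tool_pos: [0.4654, -0.3317, 0.0546]
tcp_rot: [0.013, -3.141, -0.001]
wrist_force: [0.1, -1.2, 0.8]
width: 0.7
grip_force: 0.0
```

Call:
play_rows(commands=[[[0,0,0,0,0,0,0],[0,0,0,0,0,0,0.5],[0,0,0,0,0,0,1],[0,0,0,0,0,0,1],[0,0,0,0,0,0,1],[0,0,0,0,0,0,1],[0,0,0,0,0,0,1]]], force=60)

```text
time: 9.9
tool_pos: [0.4668, -0.3336, 0.0564]
tcp_rot: [-0.011, 3.139, -0.002]
wrist_force: [-0.2, 1.9, 6.4]
width: 0.268
grip_force: 59.2
```

Call:
play_rows(commands=[[[0,0,-0.05,0,0,0,1],[0,0,-0.1,0,0,0,1],[0,0,-0.17,0,0,0,1],[0,0,-0.17,0,0,0,1],[0,0,-0.17,0,0,0,1]]])

```text
time: 10.4
tool_pos: [0.4664, -0.3338, 0.1581]
tcp_rot: [-0.011, 3.139, -0.004]
wrist_force: [-0.1, 0.8, -1.9]
width: 0.266
grip_force: 59.4
```

```bash
python3 - <<'E'
from h import *
p=np.load('jig2.npy'); print(bot.read_state()['tool_pos'])
go((.46,-.2),.155,np.pi/2+p[2])
E
```

```text
[ 0.46636224 -0.33380348  0.15808434]
row [0.0091 0.2231 0.0046] [-0.0007  0.001   0.0606] rows>= 2.7
```

Call:
play_rows(commands=[[[0.009,0.07,0,0,0,0.02,1],[0.009,0.14,0,0,0,0.04,1],[0.009,0.2,0,0,0,0.0606,1],[0.009,0.223,0,0,0,0.0606,1],[0.009,0.223,0,0,0,0.0606,1]]])

```text
time: 10.9
tool_pos: [0.4578, -0.1971, 0.1545]
tcp_rot: [-0.282, -3.125, -0.002]
wrist_force: [-1.2, -0.7, -1.2]
width: 0.265
grip_force: 59.6
```

```bash
python3 - <<'E'
from h import *
p=np.load('jig2.npy'); g=T(p,[(.035,.04,.016)])[0]; print(bot.read_state()['tool_pos'],g)
go(g[:2],.13,np.pi/2+p[2])
E
```

```text
[ 0.45780878 -0.19714816  0.15445661] [ 0.58022566 -0.09694863  0.016     ]
row [-0.171   0.2008  0.0404] [ 0.0003 -0.0011  0.0011] rows>= 3.2
```

Call:
play_rows(commands=[[[-0.06,0.07,0,0,0,0.001,1],[-0.12,0.14,0,0,0,0.001,1],[-0.171,0.201,0,0,0,0.001,1],[-0.171,0.201,0.04,0,0,0.001,1],[-0.171,0.201,0.06,0,0,0.001,1],[-0.171,0.201,0.06,0,0,0.001,1],[-0.171,0.201,0.06,0,0,0.001,1]]])

```text
time: 11.6
tool_pos: [0.5807, -0.1005, 0.1192]
tcp_rot: [-0.294, -3.125, 0.0]
wrist_force: [-0.4, -0.6, -1.2]
width: 0.261
grip_force: 59.8
```

```bash
python3 - <<'E'
from h import *
p=np.load('jig2.npy'); g=T(p,[(.035,.04,.016)])[0]; s=bot.read_state(); print(s['tool_pos'])
go(g[:2],.0725,np.pi/2+p[2])
c=cam('wrist'); im=bot.read_camera('wrist'); cv2.imwrite('pics/w6.png',im)
# predicted foot bottom outline if spacer centred at TCP
A=R.from_rotvec(s['tcp_rot']).as_matrix(); yaw=np.arctan2(A[1,1],A[0,1])-np.pi/2; zb=s['tool_pos'][2]-.0564
q=[s['tool_pos'][0],s['tool_pos'][1],yaw]
box=[(-.009,.02),(-.009,-.02),(.009,-.02),(.009,.02)]
print('foot top',proj(c,T(q,[(*b,zb+.02) for b in box])).round(1).tolist(),'bottom',proj(c,T(q,[(*b,zb) for b in box])).round(1).tolist())
print('jig fence/thin block tops',proj(c,T(p,[(.048,.065,.034),(.048,.015,.034),(.068,.08,.034),(.068,-.08,.034),(-.08,.08,.016)])).round(1).tolist())
cv2.imwrite('pics/w6c.png',cv2.resize(im[140:360,180:460],None,fx=2.8,fy=2.7,interpolation=cv2.INTER_CUBIC))
E
```

```text
[ 0.58068423 -0.1004979   0.11921591]
row [0.0016 0.0057 0.0779] [-0.0001 -0.0009 -0.0013] rows>= 0.9
foot top [[366.2, 294.4], [267.6, 294.5], [269.3, 333.7], [364.5, 333.7]] bottom [[361.2, 276.3], [272.6, 276.3], [273.9, 312.3], [359.8, 312.3]]
jig fence/thin block tops [[370.1, 292.7], [276.5, 293.1], [395.8, 325.8], [110.4, 325.1], [403.1, 39.5]]
```

View pics/w6c.png

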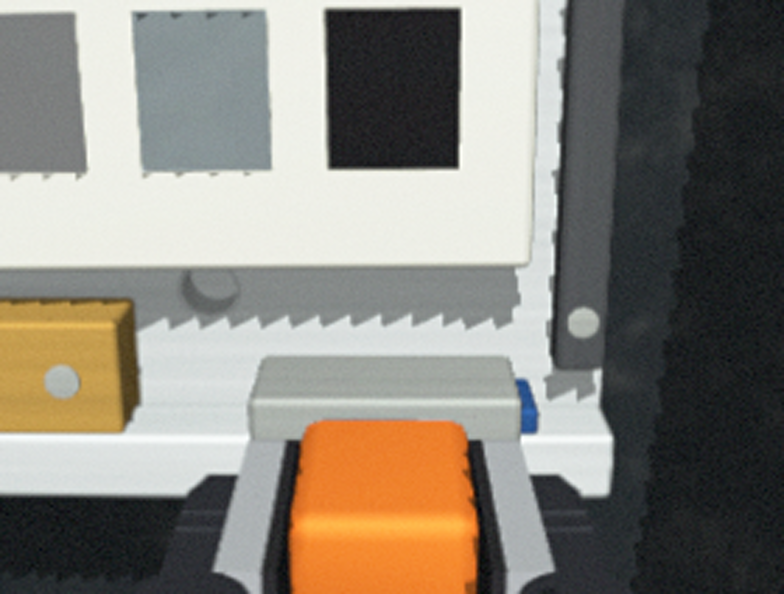

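The foot's near bottom edge is at crop v≈357, clear of the tile's far edge at v≈267, and its right end lines up near the blue block. That leaves about 4–5 mm clear on each side. I'll nudge about 4 mm in +y and lower.

Call:
play_rows(commands=[[[0,0.0065,0.015,0,0,-0.0013,1],[0,0.0065,0.03,0,0,-0.0013,1],[0,0.0065,0.045,0,0,-0.0013,1],[0,0.0065,0.058,0,0,-0.0013,1],[0,0.0065,0.066,0,0,-0.0013,1],[0,0.0065,0.07,0,0,-0.0013,1],[0,0.0065,0.074,0,0,-0.0013,1],[0,0.0065,0.074,0,0,-0.0013,1]]])

```text
time: 12.45
tool_pos: [0.5828, -0.0955, 0.0757]
tcp_rot: [-0.286, -3.128, -0.0]
wrist_force: [-0.1, -0.1, -1.5]
width: 0.263
grip_force: 59.8
```

Call:
play_rows(commands=[[[0.002,0,0.002,0,0,0,1],[0.002,0,0.0035,0,0,0,1],[0.002,0,0.0045,0,0,0,1],[0.002,0,0.0045,0,0,0,1]]])

```text
time: 12.85
tool_pos: [0.5817, -0.0954, 0.0733]
tcp_rot: [0.286, 3.129, -0.0]
wrist_force: [-0.5, 0.1, -1.3]
width: 0.268
grip_force: 59.8
```

Call:
play_rows(commands=[[[0,0,0.001,0,0,0,1],[0,0,0.002,0,0,0,1],[0,0,0.003,0,0,0,1],[0,0,0.003,0,0,0,1]]])

```text
time: 13.25
tool_pos: [0.582, -0.0954, 0.0725]
tcp_rot: [0.286, 3.128, -0.0]
wrist_force: [-2.1, 0.1, 4.8]
width: 0.266
grip_force: 60.8
```

Contact on the bed, so I release.

Call:
play_rows(commands=[[[0,0,0,0,0,0,0.3],[0,0,0,0,0,0,0.1],[0,0,0,0,0,0,0],[0,0,0,0,0,0,0],[0,0,0,0,0,0,0],[0,0,-0.04,0,0,0,0],[0,0,-0.08,0,0,0,0],[0,0,-0.15,0,0,0,0]]])

```text
time: 14.05
tool_pos: [0.5792, -0.0949, 0.1592]
tcp_rot: [-0.285, -3.122, -0.001]
wrist_force: [-0.5, -0.8, 0.1]
width: 0.498
grip_force: 0.0
```

Call:
play_rows(commands=[[[0,0,-0.04,0,0,0,0],[0.05,0,-0.1,0,0,0,0],[0.1,0,-0.1,0,0,0,1],[0.1,0,-0.1,0,0,0,1],[0.1,0,-0.1,0,0,0,1],[0.1,0,-0.1,0,0,0,1]]])

```text
time: 14.65
tool_pos: [0.5231, -0.0846, 0.2211]
tcp_rot: [0.286, 3.128, 0.0]
wrist_force: [-0.8, -0.8, -0.7]
width: -0.002
grip_force: 0.0
```

```bash
python3 - <<'E'
from sp import *
p=np.load('jig2.npy'); p1=np.load('jig.npy'); s=bot.read_state(); print(s['tool_pos'],s['width'])
c=cam('wrist');im=bot.read_camera('wrist');cv2.imwrite('pics/w7.png',im)
g=T(p,[(.036,.04,.016)])[0]
q,f,st=handle(c,im,[g[0],g[1],p[2]],.016)
print('spacer in jig2',R.from_euler('z',-p[2]).apply([*(q[:2]-p[:2]),0]),q[2]-p[2],f,st)
e=T(p,[(-.072,0,.016)])[0]; go(e[:2],.17,np.pi/2+p[2])
cv2.imwrite('pics/w7c.png',im)
print(proj(c,T(p,[(-.08,.08,.016),(-.08,-.08,.016),(-.049,.06,.03),(-.049,-.06,.03)])))
E
```

```text
[ 0.52307648 -0.08458353  0.22109074] -0.0022806223193989686
spacer in jig2 [0.03401    0.04117914 0.        ] -0.009337989397852298 0.6428571428571428 [302 288  31  15 430]
row [ 0.0811 -0.0695  0.0849] [ 0.     -0.0001  0.0004] rows>= 1.6
[[366.58591655 146.07624393]
 [159.67232642 147.21117067]
 [340.88067389 189.14833218]
 [182.62021581 189.59489189]]
```

View pics/w7c.png

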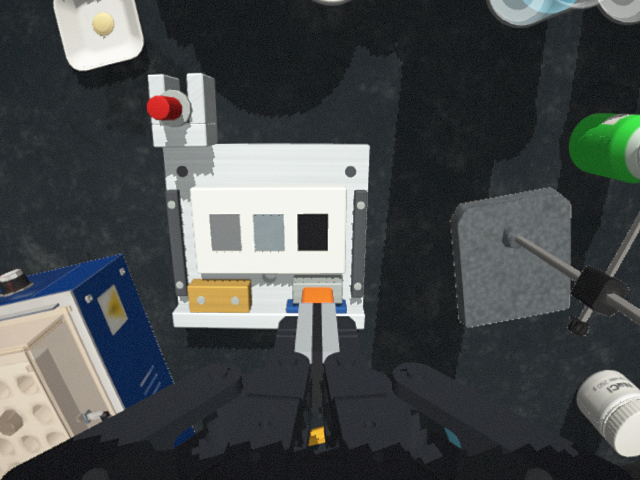

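The spacer stands free and upright in front of the blue block, at (317,290). The pin is parked at (165,107). The tile's near edge is at v≈188, with its middle at u≈269. Now I go to the pushing position.

Call:
play_rows(commands=[[[0.094,-0.068,0,0,0,0,1],[0.094,-0.068,0,0,0,0,1],[0.094,-0.068,0.1,0,0,0,1],[0.094,-0.068,0.2,0,0,0,1],[0.094,-0.068,0.26,0,0,0,1],[0.094,-0.068,0.26,0,0,0,1],[0.094,-0.068,0.26,0,0,0,1]]], force=40)

```text
time: 15.4
tool_pos: [0.4586, -0.114, 0.0639]
tcp_rot: [-0.286, -3.124, -0.002]
wrist_force: [-0.3, 1.1, 0.2]
width: -0.001
grip_force: 0.0
```

```bash
python3 - <<'E'
from h import *
p=np.load('jig2.npy'); s=bot.read_state(); print(s['tool_pos'],s['wrist_force'],R.from_euler('z',-p[2]).apply([*(s['tool_pos'][:2]-p[:2]),0]))
e=T(p,[(-.068,0.001,.016)])[0]; go(e[:2],.045,np.pi/2+p[2])
E
```

```text
[ 0.45864324 -0.11401409  0.06388872] [-0.25603224  1.09062634  0.162719  ] [-0.08142847  0.00103942  0.        ]
row [-0.0225 -0.0001  0.0314] [ 0.0002 -0.0016  0.0004] rows>= 0.5
```

Lower to z≈0.045 first, then approach.

Call:
play_rows(commands=[[[0,0,0.01,0,0,0,1],[0,0,0.02,0,0,0,1],[0,0,0.03,0,0,0,1],[0,0,0.03,0,0,0,1],[0,0,0.03,0,0,0,1]]])

```text
time: 15.9
tool_pos: [0.46, -0.1144, 0.0479]
tcp_rot: [0.286, 3.128, -0.0]
wrist_force: [0.9, 0.1, -0.6]
width: -0.002
grip_force: 0.0
```

Call:
play_rows(commands=[[[-0.01,0,0,0,0,0,1],[-0.02,0,0,0,0,0,1],[-0.024,0,0,0,0,0,1],[-0.028,0,0,0,0,0,1],[-0.032,0,0,0,0,0,1],[-0.036,0,0,0,0,0,1],[-0.036,0,0,0,0,0,1]]])

```text
time: 16.6
tool_pos: [0.481, -0.1183, 0.0473]
tcp_rot: [-0.286, -3.128, -0.0]
wrist_force: [0.1, -0.4, -0.4]
width: -0.004
grip_force: 0.1
```

Call:
play_rows(commands=[[[-0.002,0,0.003,0,0,0,1],[-0.004,0,0.003,0,0,0,1],[-0.006,0,0.003,0,0,0,1],[-0.008,0,0.003,0,0,0,1],[-0.008,0,0.003,0,0,0,1]]])

```text
time: 17.1
tool_pos: [0.4856, -0.1192, 0.0455]
tcp_rot: [-0.286, -3.128, -0.0]
wrist_force: [-1.8, 0.1, -0.1]
width: -0.002
grip_force: 0.8
```

Call:
play_rows(commands=[[[-0.001,0,0,0,0,0,1],[-0.002,0,0,0,0,0,1],[-0.003,0,0,0,0,0,1],[-0.004,0,0,0,0,0,1],[-0.004,0,0,0,0,0,1]]])

```text
time: 17.6
tool_pos: [0.4879, -0.1195, 0.0455]
tcp_rot: [-0.286, -3.128, -0.0]
wrist_force: [-2.4, 0.2, -0.7]
width: -0.001
grip_force: 1.3
```

Call:
play_rows(commands=[[[-0.001,0,0,0,0,0,1],[-0.002,0,0,0,0,0,1],[-0.003,0,0,0,0,0,1],[-0.004,0,0,0,0,0,1],[-0.004,0,0,0,0,0,1]]])

```text
time: 18.1
tool_pos: [0.4888, -0.1193, 0.0452]
tcp_rot: [-0.286, -3.125, -0.002]
wrist_force: [-6.3, 3.5, 2.8]
width: 0.001
grip_force: 3.5
```

Call:
play_rows(commands=[[[-0.001,0,0,0,0,0,1],[-0.002,0,0,0,0,0,1],[-0.003,0,0,0,0,0,1],[-0.004,0,0,0,0,0,1],[-0.004,0,0,0,0,0,1]]])

```text
time: 18.6
tool_pos: [0.4892, -0.1193, 0.0446]
tcp_rot: [-0.285, -3.121, -0.003]
wrist_force: [-12.1, 3.5, 4.4]
width: -0.001
grip_force: 5.4
```

Call:
play_rows(commands=[[[-0.001,0,0,0,0,0,1],[-0.002,0,0,0,0,0,1],[-0.003,0,0,0,0,0,1],[-0.004,0,0,0,0,0,1],[-0.004,0,0,0,0,0,1],[-0.004,0,0,0,0,0,1]]])

```text
time: 19.2
tool_pos: [0.4894, -0.1194, 0.0439]
tcp_rot: [-0.285, -3.116, -0.003]
wrist_force: [-14.6, 2.5, 6.3]
width: -0.0
grip_force: 7.6
```

```bash
python3 - <<'E'
from h import *
p=np.load('jig.npy'); s=bot.read_state(); print(s['tool_pos'],s['wrist_force'])
for n in('wrist','top','scene'):
    c=cam(n); im=bot.read_camera(n); cv2.imwrite(f'pics/end_{n}.png',im); im=im.astype(np.float32)
    for y in(-.055,-.045,-.03,.03,.045,.055):
        xs=np.arange(.016,.0401,.0015); uv=proj(c,T(p,[(x,y,.03) for x in xs])).astype(np.float32)
        v=cv2.remap(im,uv[:,0].copy(),uv[:,1].copy(),cv2.INTER_LINEAR).reshape(-1,3).round().astype(int)
        print(n,y,uv[0].round(),' '.join('/'.join(map(str,k)) for k in v))
E
```

```text
[ 0.48938585 -0.11937474  0.0438973 ] [-14.5904501    2.51692786   6.29930294]
wrist -0.055 [189. 476.] 51/48/45 42/40/35 0/0/0 0/0/0 0/0/0 0/0/0 0/0/0 0/0/0 0/0/0 0/0/0 0/0/0 0/0/0 0/0/0 0/0/0 0/0/0 0/0/0 0/0/0
wrist -0.045 [212. 477.] 51/49/44 10/10/9 0/0/0 0/0/0 0/0/0 0/0/0 0/0/0 0/0/0 0/0/0 0/0/0 0/0/0 0/0/0 0/0/0 0/0/0 0/0/0 0/0/0 0/0/0
wrist -0.03 [248. 478.] 48/46/42 0/0/0 0/0/0 0/0/0 0/0/0 0/0/0 0/0/0 0/0/0 0/0/0 0/0/0 0/0/0 0/0/0 0/0/0 0/0/0 0/0/0 0/0/0 0/0/0
wrist 0.03 [391. 478.] 48/44/44 0/0/0 0/0/0 0/0/0 0/0/0 0/0/0 0/0/0 0/0/0 0/0/0 0/0/0 0/0/0 0/0/0 0/0/0 0/0/0 0/0/0 0/0/0 0/0/0
wrist 0.045 [426. 477.] 49/45/43 22/20/19 0/0/0 0/0/0 0/0/0 0/0/0 0/0/0 0/0/0 0/0/0 0/0/0 0/0/0 0/0/0 0/0/0 0/0/0 0/0/0 0/0/0 0/0/0
wrist 0.055 [449. 476.] 43/39/38 41/36/36 0/0/0 0/0/0 0/0/0 0/0/0 0/0/0 0/0/0 0/0/0 0/0/0 0/0/0 0/0/0 0/0/0 0/0/0 0/0/0 0/0/0 0/0/0
top -0.055 [344. 274.] 206/209/206 196/199/195 187/190/186 191/194/190 196/198/194 197/198/194 190/193/189 185/188/185 183/187/184 180/185/182 162/171/173 84/138/159 55/130/158 56/132/161 57/133/161 60/131/159 76/131/153
top -0.045 [33
[... 1637 characters left out ...]
1 52/52/51 55/57/58
scene 0.03 [310. 273.] 155/162/159 154/161/158 154/161/158 154/161/159 154/161/158 153/160/158 153/160/158 153/160/157 152/160/157 148/155/152 132/138/135 115/119/116 125/130/125 157/163/157 161/169/167 130/143/156 92/119/155
scene 0.045 [304. 277.] 168/176/173 161/168/166 153/160/158 154/160/158 154/160/158 154/160/158 153/160/158 153/160/158 153/160/158 149/156/154 136/143/140 118/124/120 110/114/109 114/118/114 117/122/119 100/114/131 76/103/144
scene 0.055 [300. 280.] 217/225/222 217/226/222 217/226/222 217/226/222 217/226/222 217/226/222 216/225/221 207/215/211 206/214/211 195/203/200 175/183/179 149/155/151 140/145/139 170/175/169 181/186/180 172/176/170 167/171/165
```

In the top image, the tile's far edge meets the brass block and the spacer foot at the same jig x (about 0.031) on both sides, with no gap. The push has stalled at about 15 N, so I'll hold briefly and hand in.

Call:
play_rows(commands=[[[0,0,0,0,0,0,1],[0,0,0,0,0,0,1],[0,0,0,0,0,0,1],[0,0,0,0,0,0,1]]])

```text
time: 19.75
tool_pos: [0.4894, -0.1194, 0.0439]
tcp_rot: [-0.284, -3.116, -0.003]
wrist_force: [-14.4, 2.7, 6.8]
width: 0.001
grip_force: 7.6
```

```bash
python3 - <<'E'
from h import *
s=bot.read_state(); print(s['tool_pos'],s['wrist_force'])
print(bot.finish_job())
E
```

```text
[ 0.48937176 -0.11938343  0.04388551] [-14.38733817   2.72672669   6.78435922]
the job is handed in; nothing more can be done
None
```

The job is handed in at about 20 s: the pin hangs by its collar in the notch, the spacer stands free in front of the blue block, and the tile is held at about 15 N against both the spacer and the brass block, with no gap found in the top camera image; the hand-in returned no verdict.

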